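# Start the curing lamp on a painted plate

### The arm

A 6-joint arm with a two-finger parallel gripper is mounted at the origin on the work surface. World frame = base frame: x ahead of the robot, y to its left, z up, the work surface at z = 0. Lengths are in m, angles in rad, forces in N, time in s.
With the tool pointing down it reaches from about 0.4 to 0.925 m from the base axis. Payload 12.5 kg.
Tool frame: the origin (TCP) lies at the very end of the fingers, on their centre line; the grasp point (between the pads) lies 19 mm behind it; y points along the fingers, x is the direction in which the jaws open and shut, and the axes are right-handed (so a half turn about y gives the same grasp; the last joint's range is limited). The gripper opens to 95 mm and grips with 3 to 60 N. Pads are 20 mm wide; open, the fingers measure 119 mm over their backs; the gripper's body (75 mm by 180 mm) begins 59 mm behind the grasp point.
Start: joints at [-1.282, 0.491, 1.559, -0, 1.092, -0.106], TCP at [0.24, -0.577, 0.215] pointing down, gripper open.
Joint ranges: [-3.1, 3.1], [-0.84, 2.19], [0.05, 2.79], [-1.13, 4.28], [0.06, 2.93], [-2.69, 2.69]. Speed limits (rad/s): [2.22, 2.22, 2.79, 3.14, 3.14, 3.14].

### API

Orientations are given as a 3x3 rotation matrix whose columns are the frame's x, y, z axes.
In Python, from bench import ctrl, cams, recognise, outline_of, pinpoint gives the robot as it stands.
- The arm moves only by the tool apply_moves, never from a script. Its argument "commands" is one flat list of numbers, 6 for each row, row after row: the shift along the world's x, y, z in cm, then the turn, a rotation vector about the world's x, y, z in rad. In form: [dx, dy, dz, ax, ay, az, dx, dy, dz, ax, ay, az, ...]. A call has 1 to 12 rows; each row shifts and turns the commanded pose from where the row before left it; what a row does not reach is not made up. A row lasts 1/8 s, in which the tool goes at most 62.5 mm and 10.7 degrees, less where a joint would pass 70% of its speed; a pose out of reach is approached as far as the arm can. A call is refused whole if a number of a shift passes 6.25 or a number of a turn 0.188, either way. A call with a gripper value outside its range is refused whole. "grip" is the finger opening in cm, from 0 to 9.51, set as the call begins (left out, the last holds). The fingers move at their own pace and stop on an object; "newtons" is the grip in N (left out, the last holds). Time passes only in rows, so rows that do not move let the fingers close. It gives the time, the measured TCP pose, the force and the opening at its end, in the units of the state.
- ctrl.get_obs(): the state, without advancing time (a new reading comes with each control period).
- cams.read_camera(name): name is "scene" or "side" or "wrist"; returns a dict with "img" (480x640x3 uint8, red, green, blue), "fx", "fy", "cx", "cy" (pixels), "xyz" and "rotation" of the camera in the world. Camera axes: x right, y up, looking along -z (the intrinsics and any distortion apply to the point x, -y, -z); pixel columns grow to the right and rows downward; lengths in m; the calibration is good to about 2 mm. A picture is of the moment at which its call begins. There is no depth.
- ctrl.hand_in(): hands the job in, once; it reports no verdict.
Trained networks look in a picture, given as the dict that the camera call returned (one of the last four; its "shot" number tells which), for a name from the list of things; names that differ only in an ending like _2 or _b are one class to them, and where a whole thing is asked for, a point or a joint stands for the part that bears it (a point fixed in the world has none). Each returns a list of dicts, best first, with "p" (0 to 1); they miss things now and then, are a little off and sometimes report something else, mostly with a low value. They report only what shows in the picture. A call takes as long as a camera call. They do not tell look-alikes from the thing itself.
- recognise(picture, name): "xyz" ([x, y, z] in m, in world coordinates, good to about 4 mm: the middle of the surface that is visible of it).
- outline_of(picture, name): "pixels" (480x640 bool, what is visible of it).
- pinpoint(picture, name): "xyz" ([x, y, z] in m, in world coordinates, good to about 4 mm: a listed point, or the origin of a listed thing).
The state is a dict: "t": time; "joints": joint angles; "dq": joint speeds; "joint_efforts": joint torques, N m; "position": TCP position; "eef_rot": TCP orientation; "force": force on the tool from outside, world axes, zero at the start; "torque": the same for the moment, N m; "gripper_width": finger opening in m.
Only numpy, scipy, OpenCV 4.12 (cv2) and the standard library are available. Lean on these libraries where they do the work, as an engineer would, in place of code of your own. Each camera call takes 0.05 s, during which the arm holds its last target. There are 200 camera calls.

### The job

Cure the painted plate: push the lamp cabinet's drawer fully shut, then press the button on the sloped start box fully down, keep it down for about two seconds and let it spring back. The start box stands loose on the table: press gently, going no further once the button bottoms, do not shove the box out of place, and leave the brush mug and the paint jar where they are.

Things in the scene. Friction and masses are not known exactly. Their poses are not given: they have to be found in the camera images.
- lamp_cabinet: White lamp cabinet fixed on the table, 200 deep (x) x 250 wide (y) x 140 mm high. Origin at the centre of its underside, z up; its front, where the drawer comes out, is the face at x = -100 mm. It faces the robot, give or take some yaw.
- drawer_front (a point): Point on the outer face of the grey drawer front, at the middle of its width and at its top edge, 93 mm above the table; moves with the drawer. The drawer front is a flat panel 236 wide x 72 high (21 to 93 mm above the table) x 14 mm thick, upright, square to the cabinet's x axis. Behind it is a shallow steel tray with a white plate lying in it.
- drawer (a joint): How far the drawer stands out of the cabinet towards its -x, in m: 0 = fully shut; it starts 0.05 to 0.10 open. Slides with a little friction (2 to 3 N) and stays where it is left.
- start_box: Loose grey box, 1.6 kg, standing on the table, 130 (x) x 120 (y) mm at the foot and about 128 mm high at the collar's upper edge; its upper face slopes 35 degrees down towards its own -x. Origin at the centre of its underside, z up. Stands left or right of the cabinet.
- collar_rim (a point): Centre of the open rim of the black round guard collar on the start box's sloped face: bore 56 mm, outside 72 mm, standing 36 mm off the face. The point lies at (-25.6, 0, 104.5) mm in the start box's frame and has the box's axes. The bore's and button's axis points out of the box along (-0.574, 0, 0.819) in the box's frame, 35 degrees from vertical.
- start_button (a joint): Flat round metal push button, 46 mm across, in the collar; value = how far it is pressed along the collar's axis, in m: 0 released, 0.012 fully down. Released, its top lies 4 to 18 mm below the rim (differs each time, not told: feel for it). The spring takes 2 N to start, 10 N fully down, then a rubber stop gives 2 to 5 mm more; over 24 N is too hard.
- brush_mug: White mug holding three brushes, 80 mm diameter, 95 mm high (210 mm with the brushes), standing on the other side of the cabinet from the start box. Origin at the centre of its underside.
- paint_jar: Small closed jar, 60 mm diameter, 75 mm high, standing on top of the lamp cabinet. Origin at the centre of its underside.
Things that resemble listed ones, but are neither listed nor needed, are in the scene too. What is meant by the paint_jar is not green or orange, and is the larger of those in its own colour.

How it is judged:
On the way, in this order (a step that is already met when the one before it is completed fails the run):
1. the drawer is fully shut (value of joint drawer below 0.004 m), for 0.2 s.
2. with the drawer shut, the button is held fully down for a second and a quarter without a break (value of joint start_button above 0.0105 m and value of joint drawer below 0.005 m), for 1.25 s.
3. the button has sprung back (value of joint start_button below 0.0015 m), for 0.2 s.
At the end, for the whole second after the job is handed in: The drawer is shut to within 5 mm, the button is released (within 1.5 mm), the start box stands flat and at rest within 20 mm of where it began, and the mug and the jar stand upright within 20 mm of where they were (value of joint drawer below 0.005 m and value of joint start_button below 0.0015 m and distance of each of start_box, brush_mug, paint_jar from where it was at the start of the episode below 0.02 m and angle between start_box's own z axis and vertical below 0.05 rad and linear speed of start_box below 0.02 m/s and angle between each of brush_mug, paint_jar's own z axis and vertical below 0.1 rad); the robot touches nothing.
It fails at once if the start box or its button is pressed too hard: more than 24 N (contact force between start_box and the fingers above 24 N or contact force between start_box and the arm above 24 N).
It fails at once if the start box is shoved more than 25 mm or tipped (distance of start_box from where it was at the start of the episode above 0.025 m or angle between start_box's own z axis and vertical above 0.15 rad).
It fails at once if the mug or the jar is knocked (distance of any of brush_mug, paint_jar from where it was at the start of the episode above 0.03 m).
It also fails if it takes over 51 s, if anything falls off the work surface, if the arm or the gripper's body presses on something with over 40 N, if the wrist force passes 120 N, or if a joint passes its speed limit or range.

## Working session

There is one attempt and no reset: what is moved stays moved. The work goes in short steps, Python scripts to look and compute and a tool call to move; the robot and the scene stay as the last step left them, time stands still between calls to the robot, and variables do not carry over. Pictures are saved under pics/ and viewed, about 8 in all and at most 12, crops included, and the job is handed in when it is done.

Besides the shell and the picture viewer there is one more tool, called after ">>>" as name(argument=value, ...) on one line, values as JSON. apply_moves: Moves the arm, as the interface text tells. Its arguments: {"type":"object","properties":{"commands":{"type":"array","items":{"type":"number"}},"grip":{"type":"number"},"newtons":{"type":"number"}},"required":["commands"]}

```bash
mkdir -p pics; ls; python3 - <<'E'
from bench import ctrl,cams,recognise,pinpoint
import cv2,numpy as np
o=ctrl.get_obs();print({k:np.round(v,3).tolist() for k,v in o.items()})
for c in ["scene","side"]:
    p=cams.read_camera(c);cv2.imwrite(f"pics/{c}0.png",p["img"][:,:,::-1])
    print(c,p["fx"],p["fy"],p["cx"],p["cy"],np.round(p["xyz"],3),np.round(p["rotation"],3).tolist(),[k for k in p])
    for n in ["lamp_cabinet","drawer_front","start_box","collar_rim","brush_mug","paint_jar"]:
        print(n,[(round(d["p"],2),np.round(d["xyz"],4).tolist()) for d in pinpoint(p,n)][:4])
E
```

```text
pics
{'t': 0.0, 'joints': [-1.282, 0.492, 1.559, 0.0, 1.092, -0.106], 'dq': [-0.0, -0.0, 0.001, -0.0, -0.0, -0.0], 'joint_efforts': [0.002, -61.264, -25.818, 0.069, 0.048, -0.0], 'position': [0.24, -0.577, 0.214], 'eef_rot': [[0.385, -0.0, 0.923], [-0.923, 0.001, 0.385], [-0.001, -1.0, 0.0]], 'force': [-0.382, 0.359, -0.28], 'torque': [-0.018, -0.014, -0.035], 'gripper_width': 0.095}
scene 501.9631834332037 501.9631834332037 320.09777562477046 245.69704531283597 [0.906 0.65  0.97 ] [[-0.953, -0.233, 0.195], [0.303, -0.746, 0.593], [0.007, 0.625, 0.781]] ['img', 'fx', 'fy', 'cx', 'cy', 'xyz', 'rotation', 'shot']
lamp_cabinet [(0.56, [0.7269, -0.0037, 0.0048])]
drawer_front [(0.68, [0.5525, -0.0221, 0.095]), (0.48, [0.5832, 0.3009, 0.004])]
start_box [(0.97, [0.6093, -0.2841, 0.0009]), (0.36, [0.5908, -0.2883, 0.1027])]
collar_rim [(0.66, [0.59, -0.2881, 0.1033])]
brush_mug [(0.74, [0.5846, 0.2982, 0.0025]), (0.39, [0.751, 0.0596, 0.1386])]
paint_jar [(0.81, [0.5674, 0.1766, -0.0001]), (0.76, [0.7528, 0.0593, 0.1391]), (0.72, [0.8014, 0.2071, 0.0028]), (0.55, [0.6855, 0.1972, -0.0005])]
side 439.2486811516297 439.2486811516297 319.29565555794755 239.54571227495106 [0.299 0.598 0.61 ] [[-0.862, 0.294, -0.413], [-0.507, -0.503, 0.7], [-0.002, 0.813, 0.583]] ['img', 'fx', 'fy', 'cx', 'cy', 'xyz', 'rotation', 'shot']
lamp_cabinet [(0.93, [0.731, -0.0016, -0.0034])]
drawer_front [(0.74, [0.5535, -0.0226, 0.0929])]
start_box [(0.57, [0.6134, -0.2916, -0.0014])]
collar_rim [(0.98, [0.5899, -0.2893, 0.1046])]
brush_mug [(0.7, [0.5858, 0.3018, -0.002])]
paint_jar [(0.96, [0.801, 0.2052, 0.0021]), (0.78, [0.6852, 0.196, -0.0013]), (0.63, [0.566, 0.1749, 0.0025]), (0.55, [0.7525, 0.0578, 0.1394])]
```

View pics/scene0.png

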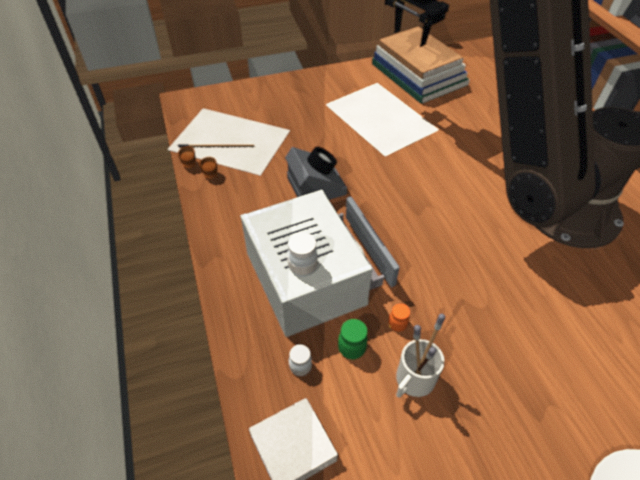

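View pics/side0.png

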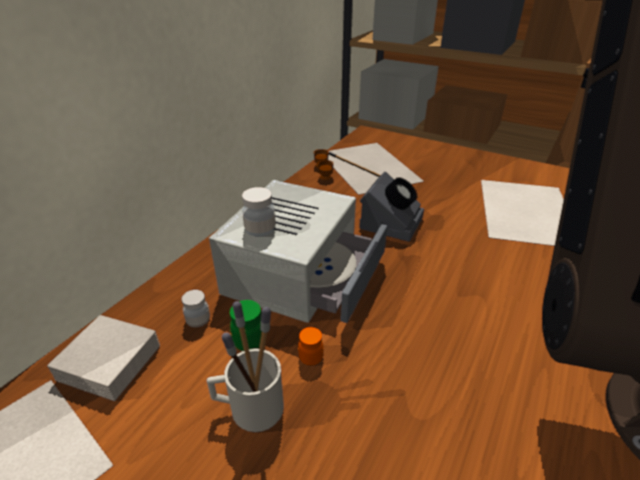

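The scene shows the cabinet (310,260), the open drawer front (370,245), the start box with its black collar (320,165) and the mug (420,370).

Possible mix-ups:
- **Jars, scene pixels:** large white on the cabinet (302,252), small white (300,360), green (352,338), orange (400,317). The paint_jar is the large white one on top of the cabinet.
- **Start box and mug:** only one of each.

Next I'll check in a close crop and measure the yaws.

```bash
cat > h.py <<'E'
import numpy as np,cv2
def proj(p,X):
    R=np.array(p["rotation"]);c=(np.atleast_2d(X)-p["xyz"])@R
    return np.c_[p["cx"]+p["fx"]*c[:,0]/-c[:,2],p["cy"]+p["fy"]*c[:,1]/c[:,2]]
def ray(p,u,v,z):
    d=np.array(p["rotation"])@np.array([(u-p["cx"])/p["fx"],-(v-p["cy"])/p["fy"],-1.])
    return np.array(p["xyz"])+d*(z-p["xyz"][2])/d[2]
E
python3 - <<'E'
from bench import cams,outline_of
import cv2,numpy as np
from h import *
a=cams.read_camera("scene");b=cams.read_camera("side")
f=lambda i,x,y,w,h,s:cv2.resize(i[y:y+h,x:x+w,::-1],None,fx=s,fy=s,interpolation=cv2.INTER_CUBIC)
A=f(a["img"],230,135,200,150,4);cv2.imwrite("pics/a.png",A)
B=f(b["img"],200,160,240,170,3.33);cv2.imwrite("pics/b.png",B)
E
```

```text
(no output)
```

View pics/a.png

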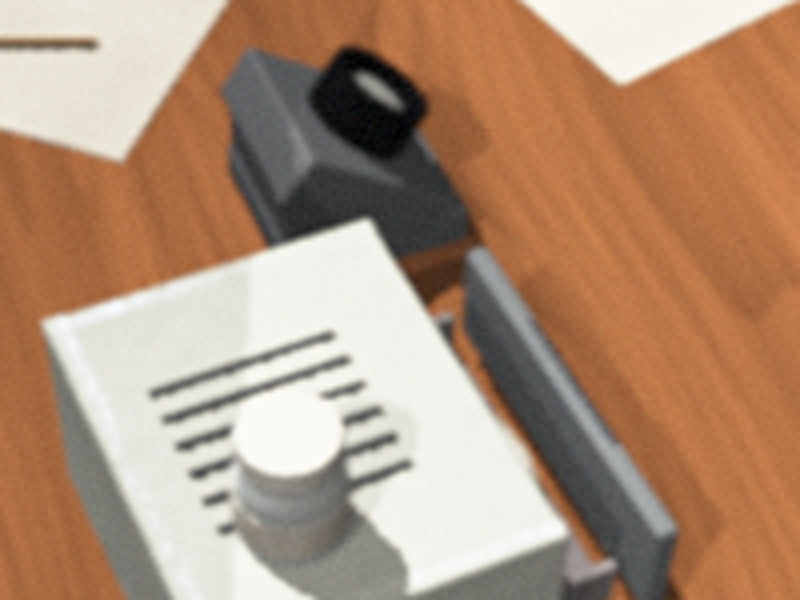

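View pics/b.png

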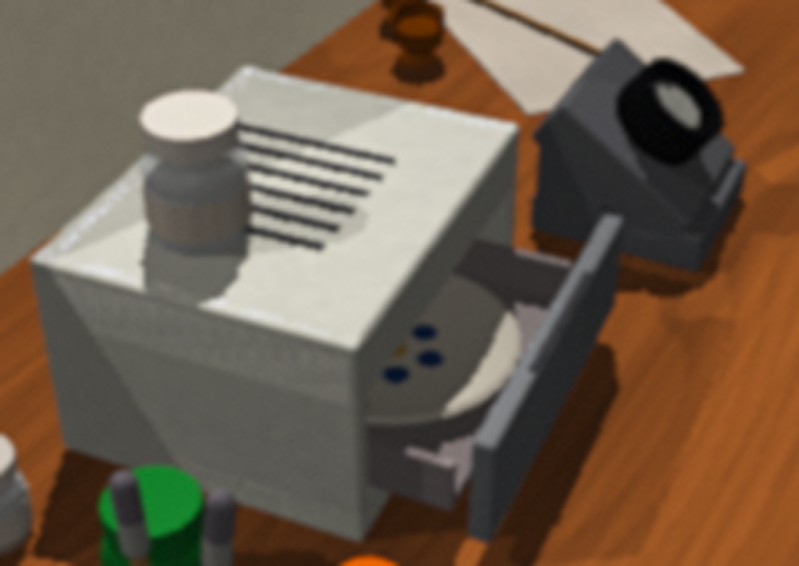

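```bash
python3 - <<'E'
from bench import cams,pinpoint
from h import *
a=cams.read_camera("scene");b=cams.read_camera("side")
ya=lambda p,q:round(float(np.degrees(np.arctan2(q[1]-p[1],q[0]-p[0]))),1)
def A(u,v,z):return ray(a,230+u/4,135+v/4,z)
def B(u,v,z):return ray(b,200+u/3.33,160+v/3.33,z)
for n,f,pts in [("a",A,[(370,220),(568,535),(45,322),(487,250),(672,525)]),("b",B,[(517,125),(357,350),(38,260),(622,222),(497,443)])]:
    P=[f(*q,.14) for q in pts[:3]]+[f(*q,.093) for q in pts[3:]]
    print(n,np.round(P,4)[:,:2].tolist(),"front yaw",ya(P[0],P[1])-90,"side",ya(P[0],P[2]) if n=="a" else ya(P[1],P[2]),"drawer",ya(P[3],P[4])-90)
print("box left bottom",[np.round(B(*q,0),4)[:2].tolist() for q in [(535,233),(697,268)]],ya(B(697,268,0),B(535,233,0)))
c=[]
for i in range(5):
  for k in ["scene","side"]:
    p=cams.read_camera(k)
    for n in ["collar_rim","start_box"]:
        r=pinpoint(p,n)
        if r: c.append((n,r[0]["xyz"]))
for n in ["collar_rim","start_box"]:
    x=np.array([q for m,q in c if m==n]);print(n,np.median(x,0).round(4),x.std(0).round(4))
# overlay of box model for several yaws, side + scene
s=5
for yaw in (-10,10):pass
from scipy.optimize import minimize
E
```

```text
a [[0.6437, -0.1375], [0.6163, 0.108], [0.8406, -0.1152], [0.5689, -0.1367], [0.5435, 0.0879]] front yaw 6.400000000000006 side 6.5 drawer 6.400000000000006
b [[0.6439, -0.1363], [0.6123, 0.1082], [0.8067, 0.1301], [0.5666, -0.1345], [0.5406, 0.0877]] front yaw 7.400000000000006 side 6.4 drawer 6.700000000000003
box left bottom [[0.6643, -0.2205], [0.5451, -0.2389]] 8.8
collar_rim [ 0.5873 -0.2876  0.1031] [0.0012 0.0011 0.0014]
start_box [ 6.103e-01 -2.872e-01 -6.000e-04] [0.0172 0.0798 0.03  ]
```

Crop a shows the white jar on the cabinet (the large one, with nothing else like it up there), the box collar at about (370,100), and the drawer front's outer edge from (487,250) to (672,525). Crop b agrees. The cabinet yaw is about 6.5°, the box yaw about 9°, and the drawer's outer face centre is at (0.554,-0.023). I'll move in front of the drawer.

>>> apply_moves(commands=[2,4.5,0,0,0,-0.0234,2,4.5,0,0,0,-0.0234,2,4.5,0,0,0,-0.0234,2,4.5,0,0,0,-0.0234,2,4.5,0,0,0,-0.0234,2,4.5,0,0,0,-0.0234,2,4.5,0,0,0,-0.0234,2,4.5,0,0,0,-0.0234,2,4.5,0,0,0,-0.0234,2,4.5,0,0,0,-0.0234,2,4.5,0,0,0,-0.0234,2,4.5,0,0,0,-0.0234], grip=0, newtons=20)

```text
t: 3.9
position: [0.481, -0.0354, 0.2149]
eef_rot: [[0.113, 0.001, 0.994], [-0.994, -0.0, 0.113], [0.0, -1.0, 0.001]]
force: [0.9, -0.5, 0.7]
gripper_width: 0.0004
```

>>> apply_moves(commands=[0,0,-3,0.01,-0.087,0,0,0,-3,0.01,-0.087,0,0,0,-3,0.01,-0.087,0,0,0,-3,0.01,-0.087,0,0,0,-2,0,0,0,0,0,0,0,0,0])

```text
t: 4.65
position: [0.4826, -0.0315, 0.0868]
eef_rot: [[0.123, 0.311, 0.943], [-0.992, 0.056, 0.111], [-0.018, -0.949, 0.315]]
force: [1.4, -0.4, -0.5]
gripper_width: 0.0001
```

```bash
python3 - <<'E'
from bench import ctrl
import numpy as np
o=ctrl.get_obs();print({k:np.round(v,3).tolist() for k,v in o.items()})
E
```

```text
{'t': 4.65, 'joints': [-0.282, 0.431, 2.234, 0.652, 0.233, 0.55], 'dq': [0.003, -0.034, -0.023, -0.072, 0.028, 0.075], 'joint_efforts': [-0.173, -41.835, -11.32, 1.312, -0.873, -1.168], 'position': [0.483, -0.032, 0.087], 'eef_rot': [[0.123, 0.311, 0.943], [-0.992, 0.056, 0.111], [-0.018, -0.949, 0.315]], 'force': [1.35, -0.398, -0.512], 'torque': [-0.005, 0.2, -0.01], 'gripper_width': 0.0}
```

>>> apply_moves(commands=[1,0.15,-0.3,0,0,0,1,0.1,-0.3,0,0,0,1,0.1,0,0,0,0,1,0.1,0,0,0,0,0,0,0,0,0,0])

```text
t: 5.28
position: [0.5241, -0.027, 0.082]
eef_rot: [[0.124, 0.314, 0.941], [-0.992, 0.055, 0.112], [-0.017, -0.948, 0.318]]
force: [-0.4, 0.4, -0.3]
gripper_width: 0.0006
```

>>> apply_moves(commands=[0.5,0.05,-0.8,0,0,0,0.5,0.05,-0.7,0,0,0,1,0.1,0,0,0,0,1,0.1,0,0,0,0,1,0.1,0,0,0,0,1,0.1,0,0,0,0,1,0.1,0,0,0,0,1,0.1,0,0,0,0])

```text
t: 6.28
position: [0.5932, -0.0198, 0.0663]
eef_rot: [[0.123, 0.312, 0.942], [-0.992, 0.056, 0.111], [-0.018, -0.949, 0.316]]
force: [-4.0, 3.0, -2.5]
gripper_width: 0.0002
```

>>> apply_moves(commands=[0.5,0.06,0,0,0,0,0.5,0.06,0,0,0,0])

```text
t: 6.52
position: [0.6032, -0.0189, 0.0666]
eef_rot: [[0.123, 0.313, 0.942], [-0.992, 0.055, 0.111], [-0.018, -0.948, 0.317]]
force: [-3.0, 0.8, -2.6]
gripper_width: 0.0002
```

>>> apply_moves(commands=[0.3,0.03,0,0,0,0,0.2,0.03,0,0,0,0])

```text
t: 6.78
position: [0.6044, -0.0184, 0.066]
eef_rot: [[0.124, 0.306, 0.944], [-0.992, 0.057, 0.111], [-0.02, -0.95, 0.311]]
force: [-36.0, -13.5, 19.8]
gripper_width: 0.0006
```

The drawer hit its stop (force jumped to about 36 N). I'll back off and move above the box.

>>> apply_moves(commands=[-1,0,0,0,0,0,-3,0,0,0,0,0,-3,0,3,0,0,0,0,-3,5,0,0,0,0,-4.5,5,0,0,0,0,-5,0,0,0,0.01,0,-5,0,0,0,0.01,0,-5,0,0,0,0.01,0,-5,0,0,0,0.01,0,0,0,0,0,0,0,0,0,0,0,0])

```text
t: 8.15
position: [0.538, -0.2901, 0.1933]
eef_rot: [[0.162, 0.311, 0.937], [-0.987, 0.067, 0.148], [-0.017, -0.948, 0.318]]
force: [-0.4, -0.1, 1.1]
gripper_width: 0.0009
```

>>> apply_moves(commands=[0,0,0,0.015,-0.1,0,0,0,0,0.015,-0.1,0,0,0,0,0.015,-0.1,0,0,0,0,0,0,0])

```text
t: 8.65
position: [0.5374, -0.2892, 0.1929]
eef_rot: [[0.167, 0.575, 0.801], [-0.986, 0.108, 0.127], [-0.014, -0.811, 0.585]]
force: [0.4, 0.6, -0.3]
gripper_width: 0.0002
```

```bash
python3 - <<'E'
from bench import ctrl,cams,pinpoint
import numpy as np,cv2
o=ctrl.get_obs();print({k:np.round(v,4).tolist() for k,v in o.items()})
im=[]
for k in ["scene","side","wrist"]:
    p=cams.read_camera(k);im.append(p["img"][:,:,::-1])
    print(k,np.round(p["xyz"],3).tolist(),[(n,r["p"].__round__(2),np.round(r["xyz"],4).tolist()) for n in ["drawer_front","collar_rim","start_box","paint_jar"] for r in pinpoint(p,n)[:1]])
cv2.imwrite("pics/w1.png",im[2])
cv2.imwrite("pics/s1.png",np.hstack([cv2.resize(im[0][130:330,230:430],(400,400)),cv2.resize(im[1][150:350,210:410],(400,400))]))
E
```

```text
{'t': 8.65, 'joints': [-0.8295, 0.4086, 1.9505, 0.9533, 0.6559, -0.1642], 'dq': [0.0198, 0.0002, -0.0539, -0.1261, 0.0098, 0.14], 'joint_efforts': [-0.9769, -49.8275, -18.8876, 2.9737, 0.2619, -2.1674], 'position': [0.5374, -0.2892, 0.1929], 'eef_rot': [[0.1667, 0.575, 0.801], [-0.9859, 0.1083, 0.1274], [-0.0135, -0.811, 0.5849]], 'force': [0.3627, 0.5517, -0.2759], 'torque': [-0.0331, 0.2988, -0.0093], 'gripper_width': 0.0002}
scene [0.906, 0.65, 0.97] [('collar_rim', 0.94, [0.5888, -0.2885, 0.1028]), ('start_box', 0.89, [0.6075, -0.2861, 0.0013]), ('paint_jar', 0.92, [0.7512, 0.0625, 0.1398])]
side [0.299, 0.598, 0.61] [('drawer_front', 0.66, [0.6135, -0.0151, 0.0919]), ('collar_rim', 0.92, [0.5856, -0.2892, 0.103]), ('start_box', 0.56, [0.6125, -0.29, -0.0013]), ('paint_jar', 0.88, [0.8025, 0.2025, 0.0017])]
wrist [0.496, -0.299, 0.372] [('drawer_front', 0.65, [0.6187, -0.0189, 0.0936]), ('collar_rim', 0.87, [0.5858, -0.289, 0.1022]), ('start_box', 0.66, [0.6112, -0.284, -0.002])]
```

View pics/w1.png

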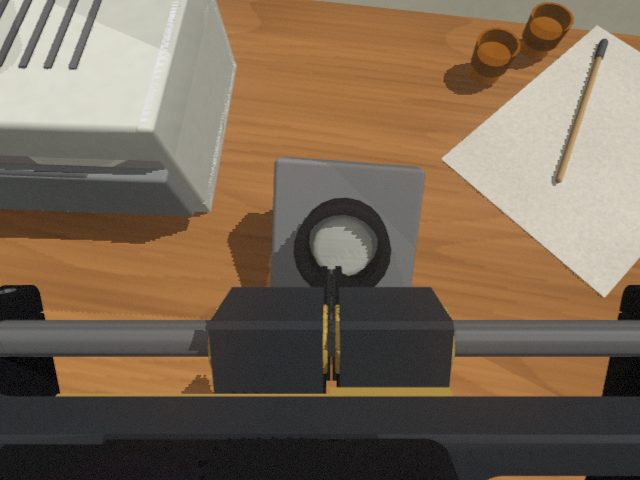

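View pics/s1.png

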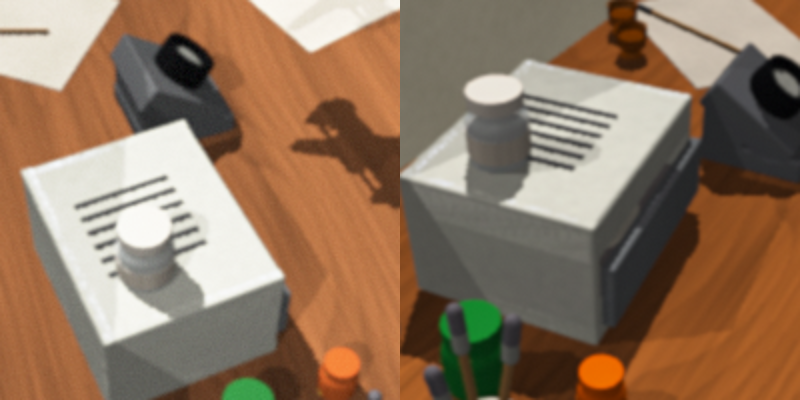

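The drawer looks shut in both views: its face is at x≈0.6135 and the cabinet front at 0.629, less the 14 mm panel. The wrist view shows the collar at (342,245) and the box's back edge from (277,160) to (423,168). Next I'll work out the yaw and the approach.

```bash
python3 - <<'E'
from bench import ctrl,cams,pinpoint
from h import *
o=ctrl.get_obs();p=cams.read_camera("wrist")
for z in (.09,.12):
  P,Q,S=ray(p,277,159,z),ray(p,423,169,z),ray(p,272,285,.05)
  print(z,P.round(4),Q.round(4),"yaw",np.degrees(np.arctan2(*(P-Q)[[0,1]]*[-1,1])),np.linalg.norm(P-Q))
rim=np.median([pinpoint(cams.read_camera(k),"collar_rim")[0]["xyz"] for k in ["scene","side","wrist"]*2],0);print(rim)
rim=np.array([.587,-.2885,.1035])
# rim ellipse check: project rim circles with yaw guess
yaw=np.radians(5.)
for yd in (0,5,9):
  y=np.radians(yd);n=np.array([.574*np.cos(y),.574*np.sin(y),-.819]);e=np.array([-np.sin(y),np.cos(y),0]);f=np.cross(n,e)
  T=np.linspace(0,2*np.pi,60);C=rim+.036*(np.cos(T)[:,None]*e+np.sin(T)[:,None]*f)
  u=proj(p,C);print(yd,"rim outer proj bbox",u.min(0).round(1),u.max(0).round(1),"n",n.round(3),"target 50mm off",(rim-.05*n).round(4))
d=p["img"][180:300,270:420].max(2)<70
ys,xs=np.where(d[:100]);print("dark bbox",xs.min()+270,xs.max()+270,ys.min()+180)
R=np.array(o["eef_rot"]);print(np.round(R,3).tolist(),o["position"],np.round(o["joints"],3))
E
```

```text
0.09 [ 0.665  -0.2203  0.09  ] [ 0.6749 -0.3429  0.09  ] yaw 4.639764849332262 0.12292996630871429
0.12 [ 0.647  -0.2287  0.12  ] [ 0.6559 -0.3382  0.12  ] yaw 4.639764849332271 0.10984382768884729Traceback (most recent call last):
  File "<stdin>", line 7, in <module>
IndexError: list index out of range
```

```bash
python3 - <<'E'
from bench import ctrl,cams,pinpoint
from h import *
p=cams.read_camera("wrist");o=ctrl.get_obs()
rim=np.array([.587,-.2885,.1035])
for yd in (0,6,10):
  y=np.radians(yd);n=np.array([.574*np.cos(y),.574*np.sin(y),-.819]);e=np.array([-np.sin(y),np.cos(y),0]);f=np.cross(n,e)
  T=np.linspace(0,2*np.pi,60);C=rim+.036*(np.cos(T)[:,None]*e+np.sin(T)[:,None]*f)
  u=proj(p,C);print(yd,u.min(0).round(1),u.max(0).round(1),"n",n.round(3),"50mm off",(rim-.05*n).round(4),"button c",proj(p,rim+.011*n).round(1))
g=p["img"].max(2)
b=(g[200:264,290:395]<60);ys,xs=np.where(b);print("dark bbox",xs.min()+290,xs.max()+290,ys.min()+200)
w=(g[205:290,305:385]>110);ys,xs=np.where(w);print("button bbox",xs.min()+305,xs.max()+305,ys.min()+205,ys.max()+205)
print(np.round(o["eef_rot"],3).tolist(),np.round(o["position"],4),proj(p,o["position"]))
E
```

```text
0 [293.7 203.5] [392.1 298.4] n [ 0.574  0.    -0.819] 50mm off [ 0.5583 -0.2885  0.1444] button c [[343.4 248.4]]
6 [293.2 203.5] [391.8 298.3] n [ 0.571  0.06  -0.819] 50mm off [ 0.5585 -0.2915  0.1444] button c [[342.5 248.3]]
10 [293.  203.5] [391.6 298.3] n [ 0.565  0.1   -0.819] 50mm off [ 0.5587 -0.2935  0.1444] button c [[341.9 248.3]]
dark bbox 293 390 200
button bbox 305 384 205 274
[[0.167, 0.576, 0.8], [-0.986, 0.108, 0.128], [-0.012, -0.81, 0.586]] [ 0.538  -0.2901  0.1931] [[331.99712403 288.80264986]]
```

>>> apply_moves(commands=[0.8,0,-1.6,0,0,-0.02,0.8,0,-1.6,0,0,-0.02,0.8,0,-1.6,0,0,-0.02,0.9,-0.1,-1.6,0,0,0,0,0,0,0,0,0,0,0,0,0,0,0])

```text
t: 10.55
position: [0.5709, -0.2911, 0.1295]
eef_rot: [[0.108, 0.582, 0.806], [-0.994, 0.073, 0.08], [-0.012, -0.81, 0.586]]
force: [0.7, 0.3, 0.3]
gripper_width: 0.0003
```

```bash
python3 - <<'E'
from bench import ctrl,cams
from h import *
o=ctrl.get_obs();P=np.array(o["position"]);R=np.array(o["eef_rot"])
rim=np.array([.588,-.2885,.104]);n=np.array([.570,.065,-.819]);d=rim-P;s=d@n
print(P.round(4),R.round(3).tolist(),"axial",s,"lateral",(d-s*n).round(4),np.round(o["force"],2),np.round(o["joints"],2))
p=cams.read_camera("wrist");s=cams.read_camera("side")
cv2.imwrite("pics/w2.png",np.hstack([cv2.resize(p["img"][150:330,240:440],(444,400)),cv2.resize(s["img"][150:250,340:428],(352,400))])[:,:,::-1])
E
```

```text
[ 0.5709 -0.2911  0.1295] [[0.108, 0.582, 0.806], [-0.994, 0.073, 0.08], [-0.012, -0.81, 0.586]] axial 0.03083549469204158 lateral [-0.0005  0.0006 -0.0003] [0.67 0.26 0.3 ] [-0.77  0.53  1.96  1.16  0.52 -0.3 ]
```

View pics/w2.png

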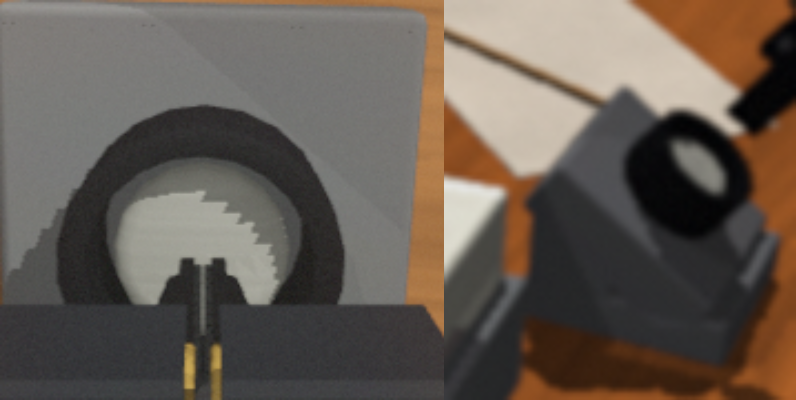

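The left half shows the closed fingertips at about (205,265), over the button and centred left-right in the collar. In the right half, from the side, the tip points down the collar's axis. I'll advance to the rim plane and then feel for the button.

>>> apply_moves(commands=[0.29,0.03,-0.41,0,0,0,0.29,0.03,-0.41,0,0,0,0.29,0.03,-0.41,0,0,0,0.29,0.04,-0.41,0,0,0,0.29,0.03,-0.41,0,0,0,0.29,0.04,-0.41,0,0,0,0,0,0,0,0,0])

```text
t: 11.52
position: [0.5885, -0.289, 0.1041]
eef_rot: [[0.108, 0.581, 0.807], [-0.994, 0.073, 0.08], [-0.013, -0.81, 0.586]]
force: [0.1, -0.6, -0.3]
gripper_width: 0.0006
```

>>> apply_moves(commands=[0.11,0.01,-0.16,0,0,0,0.12,0.02,-0.17,0,0,0,0,0,0,0,0,0])

```text
t: 11.9
position: [0.5907, -0.2888, 0.1012]
eef_rot: [[0.108, 0.581, 0.806], [-0.994, 0.073, 0.08], [-0.012, -0.81, 0.586]]
force: [-0.5, 0.1, 0.1]
gripper_width: 0.0008
```

>>> apply_moves(commands=[0.11,0.01,-0.16,0,0,0,0.12,0.02,-0.17,0,0,0,0,0,0,0,0,0])

```text
t: 12.28
position: [0.5931, -0.2886, 0.0979]
eef_rot: [[0.108, 0.582, 0.806], [-0.994, 0.073, 0.08], [-0.012, -0.81, 0.586]]
force: [-0.4, -0.4, 1.1]
gripper_width: 0.0004
```

>>> apply_moves(commands=[0.11,0.01,-0.16,0,0,0,0.12,0.02,-0.17,0,0,0,0,0,0,0,0,0])

```text
t: 12.65
position: [0.5954, -0.2883, 0.0946]
eef_rot: [[0.108, 0.582, 0.806], [-0.994, 0.073, 0.08], [-0.012, -0.81, 0.586]]
force: [-1.3, -0.9, 3.2]
gripper_width: 0.0007
```

>>> apply_moves(commands=[0.11,0.01,-0.16,0,0,0,0.12,0.02,-0.17,0,0,0,0,0,0,0,0,0])

```text
t: 13.02
position: [0.5977, -0.2881, 0.0913]
eef_rot: [[0.107, 0.582, 0.806], [-0.994, 0.073, 0.08], [-0.012, -0.81, 0.586]]
force: [-2.8, -2.9, 3.8]
gripper_width: 0.0002
```

>>> apply_moves(commands=[0.11,0.01,-0.16,0,0,0,0.12,0.02,-0.17,0,0,0,0,0,0,0,0,0])

```text
t: 13.4
position: [0.5999, -0.2879, 0.0882]
eef_rot: [[0.107, 0.582, 0.806], [-0.994, 0.072, 0.08], [-0.012, -0.81, 0.586]]
force: [-4.8, -2.6, 6.9]
gripper_width: 0.0004
```

>>> apply_moves(commands=[0.06,0.01,-0.08,0,0,0,0,0,0,0,0,0])

```text
t: 13.65
position: [0.6005, -0.2879, 0.0875]
eef_rot: [[0.107, 0.582, 0.806], [-0.994, 0.072, 0.08], [-0.012, -0.81, 0.586]]
force: [-5.3, -2.8, 6.0]
gripper_width: 0.0007
```

>>> apply_moves(commands=[0.06,0,-0.08,0,0,0,0,0,0,0,0,0])

```text
t: 13.9
position: [0.601, -0.2879, 0.0867]
eef_rot: [[0.107, 0.582, 0.806], [-0.994, 0.072, 0.08], [-0.012, -0.81, 0.586]]
force: [-5.8, -3.0, 6.5]
gripper_width: 0.0007
```

>>> apply_moves(commands=[0.06,0,-0.08,0,0,0,0,0,0,0,0,0])

```text
t: 14.15
position: [0.6015, -0.2879, 0.086]
eef_rot: [[0.107, 0.582, 0.806], [-0.994, 0.072, 0.08], [-0.012, -0.81, 0.586]]
force: [-8.1, -1.7, 8.6]
gripper_width: 0.0005
```

>>> apply_moves(commands=[0.03,0,-0.04,0,0,0,0,0,0,0,0,0])

```text
t: 14.4
position: [0.6018, -0.2878, 0.0857]
eef_rot: [[0.107, 0.582, 0.806], [-0.994, 0.072, 0.08], [-0.012, -0.81, 0.586]]
force: [-9.4, -2.2, 9.9]
gripper_width: 0.0003
```

Axial force is about 13.5 N and climbing steeply, so the button is on its rubber stop. I'll hold here.

>>> apply_moves(commands=[0,0,0,0,0,0,0,0,0,0,0,0,0,0,0,0,0,0,0,0,0,0,0,0,0,0,0,0,0,0,0,0,0,0,0,0,0,0,0,0,0,0,0,0,0,0,0,0])

```text
t: 15.4
position: [0.6017, -0.2878, 0.0857]
eef_rot: [[0.107, 0.582, 0.806], [-0.994, 0.072, 0.08], [-0.012, -0.81, 0.586]]
force: [-8.9, -2.2, 10.5]
gripper_width: 0.0007
```

```bash
python3 - <<'E'
from bench import ctrl,cams,pinpoint
import numpy as np
F=[]
for k in ["scene","side"]*2:
    p=cams.read_camera(k);F.append(ctrl.get_obs()["force"]);print(k,[np.round(r["xyz"],4).tolist() for n in ["start_box","collar_rim"] for r in pinpoint(p,n)[:1]])
F=np.mean(F,0);print(F,F@[-.57,-.065,.819])
E
```

```text
scene [[0.5889, -0.2884, 0.0993]]
side [[0.6111, -0.2875, -0.0021], [0.5879, -0.2878, 0.1069]]
scene [[0.6084, -0.2883, 0.0016], [0.5891, -0.2918, 0.1033]]
side [[0.6141, -0.2909, -0.0013], [0.5879, -0.2863, 0.1059]]
[-9.23199038 -1.70016372 10.18170648] 13.711562762002423
```

>>> apply_moves(commands=[0,0,0,0,0,0,0,0,0,0,0,0,0,0,0,0,0,0,0,0,0,0,0,0,0,0,0,0,0,0,0,0,0,0,0,0,0,0,0,0,0,0])

```text
t: 16.88
position: [0.6017, -0.2878, 0.0857]
eef_rot: [[0.107, 0.582, 0.806], [-0.994, 0.072, 0.08], [-0.012, -0.81, 0.586]]
force: [-9.5, -2.1, 10.9]
gripper_width: 0.0006
```

>>> apply_moves(commands=[-0.23,-0.03,0.33,0,0,0,-0.29,-0.03,0.41,0,0,0,-0.29,-0.03,0.41,0,0,0,-0.29,-0.03,0.41,0,0,0,-0.57,-0.06,0.82,0,0,0,-0.57,-0.06,0.82,0,0,0,-1.1,-0.1,1.6,0,0,0,-2,-0.2,2.9,0,0,0,-2,-0.2,2.9,0,0,0,0,0,0,0,0,0,0,0,0,0,0,0])

```text
t: 18.25
position: [0.5286, -0.2949, 0.191]
eef_rot: [[0.108, 0.581, 0.806], [-0.994, 0.073, 0.08], [-0.012, -0.81, 0.586]]
force: [0.0, 0.9, -0.7]
gripper_width: 0.0001
```

```bash
python3 - <<'E'
from bench import ctrl,cams,pinpoint
import numpy as np,cv2
im=[]
for k in ["scene","side","wrist"]:
    p=cams.read_camera(k);im.append(p["img"])
    print(k,[(n,np.round(r["xyz"],4).tolist()) for n in ["start_box","collar_rim","drawer_front","brush_mug","paint_jar"] for r in pinpoint(p,n)[:(4 if n=="paint_jar" else 1)]])
cv2.imwrite("pics/end.png",np.hstack([cv2.resize(i,(400,300)) for i in im[1:]])[:,:,::-1])
print(ctrl.get_obs()["position"],ctrl.get_obs()["force"])
E
```

```text
scene [('start_box', [0.6067, -0.2854, 0.0019]), ('collar_rim', [0.5896, -0.2882, 0.1011]), ('brush_mug', [0.5852, 0.3009, 0.0037]), ('paint_jar', [0.687, 0.198, -0.0011]), ('paint_jar', [0.5686, 0.1784, 0.0019]), ('paint_jar', [0.8031, 0.2089, 0.0065]), ('paint_jar', [0.7466, 0.0599, 0.1406])]
side [('start_box', [0.6146, -0.2896, 0.001]), ('collar_rim', [0.5853, 0.3039, -0.0045]), ('drawer_front', [0.6145, -0.0142, 0.093]), ('brush_mug', [0.5839, 0.3028, -0.0038]), ('paint_jar', [0.7537, 0.0609, 0.1357]), ('paint_jar', [0.5691, 0.1743, 0.0005]), ('paint_jar', [0.8008, 0.2028, -0.0011]), ('paint_jar', [0.687, 0.1976, -0.0019])]
wrist [('start_box', [0.6073, -0.2864, -0.0019]), ('collar_rim', [0.5837, -0.2894, 0.0995]), ('drawer_front', [0.6156, -0.0215, 0.0917])]
[ 0.52861981 -0.29492985  0.19125334] [-0.16747304 -0.65825597 -0.20454643]
```

View pics/end.png

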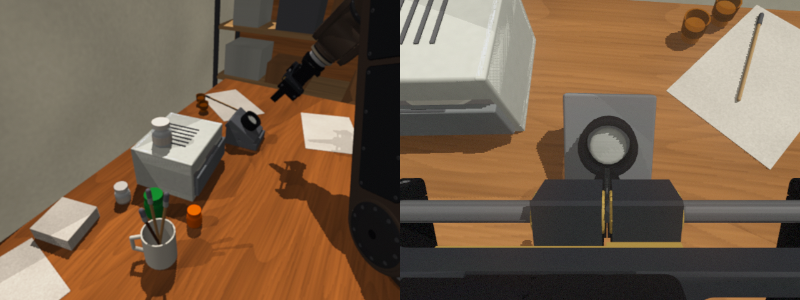

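The side and wrist views show the drawer shut, everything standing, the button back up in its collar and the tool clear. Handing in.

```bash
python3 -c "
from bench import ctrl
print(ctrl.hand_in())"
```

```text
the job is handed in; nothing more can be done
None
```

I shut the drawer, held the start button down for about 2.5 s, let it spring back and handed the job in. The clock was at about 18.4 s of the 51 s allowed. `hand_in` reports no verdict, so I don't have official confirmation that it passed.

- **Drawer:** I pushed it with the closed fingertips until it hit its stop, where the force jumped to about 36 N. Afterwards its face measured x ≈ 0.6145, and shut should be about 0.615.
- **Button:** I felt contact about 9–10 mm below the rim and pressed along the collar's axis to about 13 mm of travel. The force rose steeply to 13.7 N there, above the 10 N needed for fully down and below the 24 N limit.
- **Last checks:** the cabinet jar and the mug measured within about 6 mm of where they started, as did the start box in the views that located it. The wrist force read about zero, with the tool roughly 100 mm clear of the collar.
- **Not measured directly:** the spring-back was judged only from the final picture.
- **Readings that disagreed:**
  - The last side view took the mug for the collar rim, so I ignored that reading.
  - My two box-yaw estimates differed (4.6° and 8.8°), so I used about 6.5°.
  - While pressing there was a small sideways force of 2–3 N.

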